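# Centre the empty dish and tare the counting scale

## Robot

A 6-joint arm with a two-finger parallel gripper is mounted at the origin on the work surface. World frame = base frame: x ahead of the robot, y to its left, z up, the work surface at z = 0. Lengths are in m, angles in rad, forces in N, time in s.
With the tool pointing down it reaches from about 0.2 to 0.875 m from the base axis. Payload 3.4 kg.
Tool frame: the origin (TCP) lies on the centre line of the jaws, within the pads' length; the fingertips stand 14 mm ahead of it and the grasp point (between the pads) lies 5 mm behind it; z points along the fingers, y is the line along which they close (so a half turn about z gives the same grasp; the last joint's range is limited). The gripper opens to 94 mm and grips with 3 to 60 N. Pads are 16 mm wide; open, the fingers measure 119 mm over their backs; the gripper's body (75 mm by 177 mm) begins 78 mm behind the grasp point.
Start: joints at [-1.465, 0.276, 1.505, -0, 1.361, -0.121], TCP at [0.129, -0.56, 0.187] pointing down, gripper open.
Joint ranges: [-2.89, 2.89], [-0.75, 2.08], [0.22, 2.7], [-1.18, 4.32], [0.11, 2.71], [-2.7, 2.7]. Speed limits (rad/s): [2.57, 2.57, 3.14, 3.14, 3.14, 3.14].

## Interface

Orientations are given as a unit quaternion [w, x, y, z].
In Python, from station import arm gives the robot as it stands.
- The arm moves only by the tool play_rows, never from a script. Its argument "steps" is a list of rows, each a list of 7 numbers: the shift along the tool's x, y, z in cm, then the turn, a rotation vector about the tool's x, y, z in rad, then the finger opening in cm, from 0 to 9.4. In form: [[x, y, z, rx, ry, rz, grip], ...]. A call has 1 to 10 rows; each row shifts and turns the commanded pose from where the row before left it, along the tool's axes as they then stand; what a row does not reach is not made up. A row lasts 1/10 s, in which the tool goes at most 50 mm and 8.59 degrees, less where a joint would pass 70% of its speed; a pose out of reach is approached as far as the arm can. A call is refused whole if a number of a shift passes 5 or a number of a turn 0.15, either way. A call with a gripper value outside its range is refused whole. The fingers move at their own pace and stop on an object; "newtons" is the grip in N (left out, the last holds). Time passes only in rows, so rows that do not move let the fingers close. It gives the time, the measured TCP pose, the force, the opening and the grip force at its end, in the units of the state.
- arm.state(): the state, without advancing time (a new reading comes with each control period).
- arm.camera(name): name is "side" or "top"; returns a dict with "frame" (384x512x3 uint8, red, green, blue), "depth" (384x512 float32, m along the optical axis (not along the pixel's ray), 0 where there is no reading), "camera_matrix" (3x3 intrinsics, pixels), "rvec" (rotation vector, rad) and "tvec" (3), from world to camera coordinates, as OpenCV has them. Camera axes: x right, y down, z forward; pixel columns grow to the right and rows downward; lengths in m; the calibration is good to about 2 mm. A picture is of the moment at which its call begins.
- arm.job_done(): hands the job in; it is judged then, once.
The state is a dict: "clock": time; "joints": joint angles; "qd": joint speeds; "joint_torque": joint torques, N m; "eef_pos": TCP position; "tool_rot": TCP orientation; "wrist_force": force on the tool from outside, world axes, zero at the start; "torque": the same for the moment, N m; "width": finger opening in m; "finger_force": force on a finger pad.
Only numpy, scipy, OpenCV 4.12 (cv2) and the standard library are available. Lean on these libraries where they do the work, as an engineer would, in place of code of your own. Each camera call takes 0.05 s, during which the arm holds its last target. There are 200 camera calls.

## Task

Two counting scales stand on the bench. On one of them the empty green dish sits too far forward, over the front edge of the pan: with the fingertips gently push it back to the middle of the pan, without gripping or lifting it, then lightly press that scale's blue tare key right down, let it come up again and withdraw. Leave its other keys alone, and do not touch the other scale (its dish is full of brass inserts and a count is running) or anything else on the bench.

Things in the scene. Friction and masses are not known exactly. Their poses are not given: they have to be found in the camera images.
- scale_a: the scale with the empty dish: slate-blue housing 210 mm wide, 254 deep, fixed. Origin on the bench under its middle; x from keypad (front, at -130 mm) to back, y left, z up. Black keypad slopes 12 degrees toward the front, 33.5 mm high at the front edge, 52 at x = -45 mm; housing behind is 62 high. Four keys in a row at x = -100 mm, 20 deep, 24 wide, 7 proud, at y = +66, +22, -22, -66
- scale_a_pan (a point): middle of the top face of this scale's steel pan, 78 mm above the bench and 37 mm behind the scale's origin; the pan is 150 mm deep (scale x), 180 mm wide (scale y), flat and without a rim; axes as the scale's
- scale_a_tare_top (a point): middle of the top face of the blue tare key of this scale (about 47 mm above the bench); z points out of the key, square to the sloping keypad (leaning 12 degrees to the front), x up the slope to the back, y to the left. The point moves down with the key
- scale_a_tare (a joint): travel of the blue tare key (y = -22 mm on the scale), m: 0 up, 0.0045 right down, pressed along minus z of its top point; springs back by itself; 1 N to start, 5 N right down; it registers at 0.0025
- scale_a_power (a joint): travel of the red power key (y = +66 mm on the scale; 0 up, 0.0045 down), not to be pressed
- scale_a_sample (a joint): travel of the yellow sample key (y = +22 mm; 0 up, 0.0045 down), not to be pressed
- scale_a_print (a joint): travel of the white print key (y = -66 mm; 0 up, 0.0045 down), not to be pressed
- dish_a_center (a point): the empty round green plastic dish, loose on scale_a's pan, 84 mm across at the foot, 94 mm at the rim, 35 mm high, walls 3 mm, about 60 g; the point is on its axis, half-way up (17.5 mm above the pan). It starts 30 to 45 mm too far forward and up to 25 mm to one side
- scale_b: the other counting scale, of the same make and size, its axes and origin likewise, fixed on the bench; not to be touched. The two scales may stand either way round, left or right
- dish_b_center (a point): a dish like the other but full of brass threaded inserts, loose in the middle of scale_b's pan; the point is on its axis, 17.5 mm above the pan. Not to be touched
- clamp_1_center (a point): loose bright-yellow 3D-printed half clamp (half ring with two screw lugs, about 30 mm high and 106 x 49 mm in plan), standing on the bench in the lane between the two scales; the point is at its centre, half-way up. A bystander
- clamp_2_center (a point): loose bright-yellow 3D-printed half clamp (half ring with two screw lugs, about 42 mm high and 106 x 49 mm in plan), standing on the bench in the lane between the two scales; the point is at its centre, half-way up. A bystander
- parts_tray_center (a point): loose grey tray of brass inserts and screws, 100 x 58 x 20 mm, lying in the lane between the two scales; the point is at its centre, half-way up. A bystander
- screwdriver_grip (a point): grip of a loose red screwdriver, 190 mm long and 26 mm thick, lying on the bench to the left of the left-hand scale. A bystander
- cutters_center (a point): loose pair of side cutters with blue handles, about 125 mm long and 14 mm thick, lying on the bench to the right of the right-hand scale; the point is near its middle. A bystander
Not all that is in view belongs to the job. Leave any brown or purple look-alike of the part that bears dish_a_center alone.

How it is judged:
On the way, in this order (a step that is already met when the one before it is completed fails the run):
1. the empty dish stands in the middle of its pan, at rest (horizontal distance between dish_a_center and scale_a_pan below 0.018 m and z of dish_a_center in the frame of scale_a between 0.09 and 0.101 m and linear speed of dish_a below 0.01 m/s), for 0.2 s.
2. with the dish in the middle, the tare key is pressed down (horizontal distance between dish_a_center and scale_a_pan below 0.018 m and z of dish_a_center in the frame of scale_a between 0.09 and 0.101 m and value of joint scale_a_tare above 0.0025 m and contact force between the fingers and scale_a above 0.5 N), for 0.05 s.
3. the tare key is up again (value of joint scale_a_tare below 0.001 m), for 0.1 s.
At the end, for the whole second after the job is handed in: The empty dish stands flat and at rest on scale_a's pan, its axis within 18 mm of the pan's middle, and all four keys of that scale are up (less than 1 mm down), the tare key having been pressed at least 2.5 mm after the dish was centred (all of step 1 and angle between dish_a_center's own z axis and vertical below 0.1 rad and value of joint each of scale_a_tare, scale_a_power, scale_a_sample, scale_a_print below 0.001 m); the robot touches nothing.
It fails at once if another key of the scale is pressed (more than 1.5 mm) (value of joint any of scale_a_power, scale_a_sample, scale_a_print above 0.0015 m).
It fails at once if the scale is pressed hard (over 25 N) (contact force between any of the fingers, the arm and scale_a above 25 N).
It fails at once if the empty dish is gripped or struck (over 12 N), lifted more than 10 mm off its pan or tipped more than 0.35 rad (contact force between the fingers and dish_a above 12 N or z of dish_a_center in the frame of scale_a above 0.1055 m or angle between dish_a_center's own z axis and vertical above 0.35 rad).
It fails at once if the other scale or its dish is touched (over 1 N) or its dish moved by 8 mm (contact force between any of the fingers, the arm and scale_b above 1 N or contact force between any of the fingers, the arm and dish_b above 1 N or distance of dish_b_center from where it was at the start of the episode above 0.008 m).
It fails at once if a bystander on the bench is moved by more than 10 mm (distance of any of clamp_1_center, clamp_2_center, parts_tray_center, screwdriver_grip, cutters_center from where it was at the start of the episode above 0.01 m).
It also fails if it takes over 40 s, if anything falls off the work surface, if the arm or the gripper's body presses on something with over 40 N, if the wrist force passes 120 N, or if a joint passes its speed limit or range.

## Working session

There is one attempt and no reset: what is moved stays moved. The work goes in short steps, Python scripts to look and compute and a tool call to move; the robot and the scene stay as the last step left them, time stands still between calls to the robot, and variables do not carry over. Pictures are saved under pics/ and viewed, at most 10 in all, crops included, and the job is handed in when it is done.

Besides the shell and the picture viewer there is one more tool, called after "Request:" as name(argument=value, ...) on one line, values as JSON. play_rows: Moves the arm, as the interface text tells. Its arguments: {"type":"object","properties":{"steps":{"type":"array","items":{"type":"array","items":{"type":"number"}}},"newtons":{"type":"number"}},"required":["steps"]}

```bash
mkdir -p pics
cat > h.py <<'E'
import numpy as np,cv2
from station import arm
def cap(n):
    c=arm.camera(n); R=cv2.Rodrigues(np.array(c['rvec'],float))[0]; t=np.array(c['tvec'],float).ravel()
    K=np.array(c['camera_matrix']); d=c['depth']
    v,u=np.mgrid[:384,:512]
    P=np.stack([(u-K[0,2])/K[0,0]*d,(v-K[1,2])/K[1,1]*d,d],-1)
    W=(P-t)@R   # R^T (P-t)
    W[d==0]=np.nan
    return c['frame'],W
E
python3 - <<'E'
from h import *
for n in('top','side'):
    f,W=cap(n); np.savez(n+'.npz',f=f,W=W)
    cv2.imwrite(f'pics/{n}.png',cv2.resize(f[...,::-1],(800,600),interpolation=cv2.INTER_CUBIC))
print(arm.state())
E
```

```text
{'clock': 0.1, 'joints': array([-1.46499109e+00,  2.76517610e-01,  1.50595776e+00,  8.11387184e-06,
        1.36069973e+00, -1.21008842e-01]), 'qd': array([ 0.0009517 , -0.00213058, -0.00144684, -0.00100041, -0.00026084,
        0.00093583]), 'joint_torque': array([ 1.58834402e-03, -4.05455232e+01, -2.37780583e+01,  7.02493242e-02,
        2.99186481e-02, -4.30335353e-05]), 'eef_pos': array([ 0.12924078, -0.55975714,  0.18581876]), 'tool_rot': array([-7.91171828e-04,  9.93576096e-01,  1.13163224e-01,  9.98162085e-06]), 'wrist_force': array([-0.4921493 ,  0.42619942,  0.15529741]), 'torque': array([0.00809959, 0.03743131, 0.02937232]), 'finger_force': 0.0, 'width': 0.09454738711518354}
```

View pics/top.png

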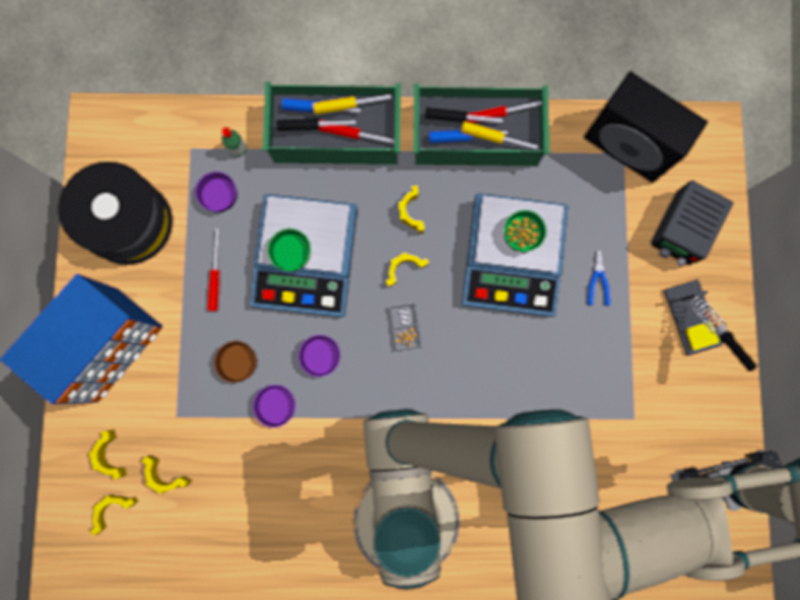

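View pics/side.png

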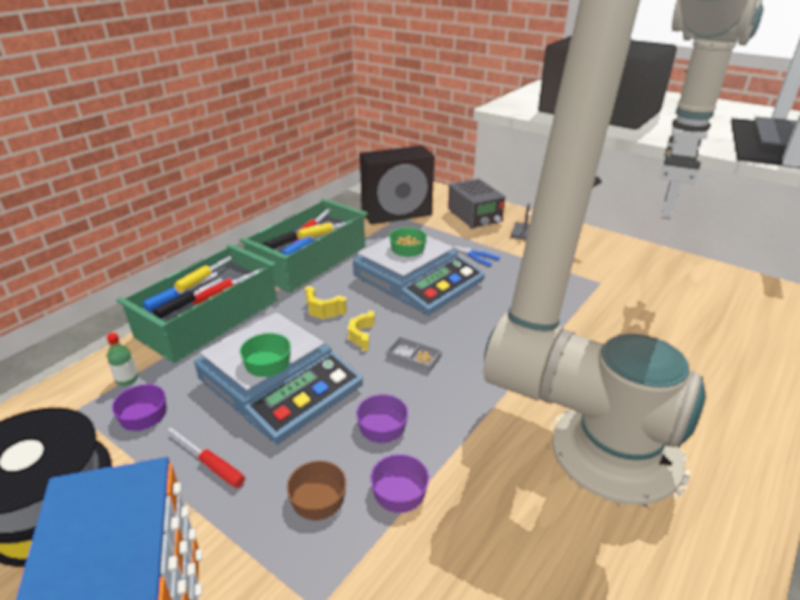

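The top view shows two scales. The left one has the empty green dish at (289,250), with its blue key at about (307,299). The right one has a dish of brass inserts at (524,231), so it is scale_b. The purple and brown dishes at (217,192), (320,356), (274,406) and (236,362) are look-alikes. The empty green dish on the left pan is the one meant, and I'll measure it now and confirm it in a crop.

Run:
```python
from h import *
z=np.load('top.npz'); f,W=z['f'],z['W']
hsv=cv2.cvtColor(f,cv2.COLOR_RGB2HSV); H,S,V=[hsv[...,i].astype(int) for i in range(3)]
v,u=np.mgrid[:384,:512]
roi=(u>150)&(u<235)&(v>115)&(v<205)
def rep(n,m):
    P=W[m]; P=P[~np.isnan(P[:,0])]; print(n,len(P),u[m].mean().round(1),v[m].mean().round(1),np.median(P,0).round(4)); return P
for n,lo,hi in(('red',0,8),('yel',22,34),('blue',105,125)):
    m=roi&(v>180)&(H>=lo)&(H<=hi)&(S>170)&(V>110); rep(n,m)
g=roi&(H>50)&(H<80)&(S>150)&(V>70)&(v<178)
P=rep('dish',g)
rim=P[P[:,2]>.106]; print('rim',len(rim),rim.min(0),rim.max(0)); (c,s,a)=cv2.fitEllipse(rim[:,:2].astype(np.float32)*1000) if len(rim)>5 else (0,0,0); print(c,s, cv2.minEnclosingCircle(rim[:,:2].astype(np.float32)*1000))
pan=roi&(abs(W[...,2]-.078)<.006)&(S<60)&(V>120)&(v<180)
P=rep('pan',pan); r=cv2.minAreaRect(P[:,:2].astype(np.float32)*1000); print(r)
hs=roi&(W[...,2]>.025); P=rep('house',hs&(W[...,2]<.09)); print(cv2.minAreaRect(P[:,:2].astype(np.float32)*1000))
cr=f[115:210,150:240,::-1]; cv2.imwrite('pics/crop.png',cv2.resize(cr,None,fx=6,fy=6,interpolation=cv2.INTER_CUBIC))
for n,(a,b) in dict(c1=(262,134),c2=(260,170),tray=(258,209),sd=(136,186)).items(): print(n,W[b,a])
```

```text
red 52 171.4 188.0 [0.4902 0.3074 0.0464]
yel 58 184.0 189.5 [0.4855 0.2646 0.0455]
blue 52 196.5 191.0 [0.48   0.2215 0.0471]
dish 532 184.6 160.1 [0.5812 0.2593 0.083 ]
rim 36 [0.53407386 0.21374446 0.10605575] [0.62086614 0.2978771  0.11758568]
(576.3897094726562, 255.17234802246094) (85.57076263427734, 86.58396911621094) ((576.2634887695312, 255.95074462890625), 44.73923873901367)
pan 1557 197.1 146.4 [0.638  0.2076 0.0786]
((620.1170043945312, 230.2896270751953), (180.2196044921875, 150.31396484375), 83.95284271240234)
house 4266 194.1 163.2 [0.5702 0.2279 0.0682]
((580.0953369140625, 233.91949462890625), (211.21131896972656, 254.29652404785156), 83.95948791503906)
c1 [ 0.69560352 -0.00331859  0.00526914]
c2 [0.56385568 0.0031287  0.00152664]
tray [0.4220124  0.00945657 0.01841886]
sd [0.49975841 0.43659868 0.02247509]
```

View pics/crop.png

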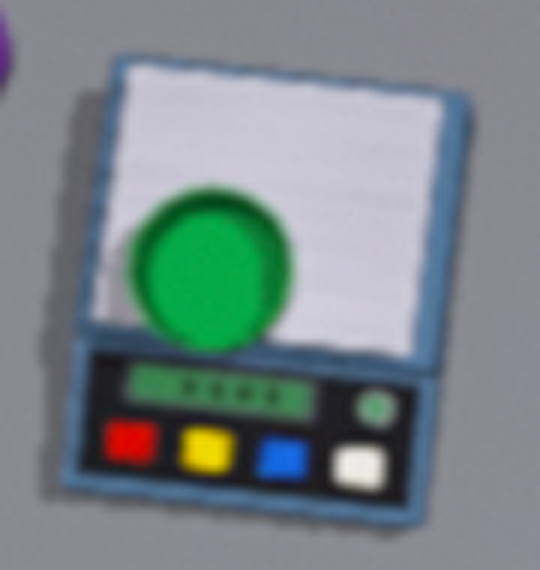

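The crop confirms it: the empty green dish overhangs the front of the left pan, and the keys from the left are red, yellow, blue (at 283,459 in the crop) and white. Heights and sizes match what was given: pan 180x150 at z 0.078, and the blue key measured within 2 mm of where it should be. The yaw is -6°. I'll rise, travel across and turn so that two half-open fingertips cradle the dish rim along the push line.

Request:
play_rows(steps=[[0, 0, -4, 0, 0, 0, 4], [0, 0, -5, 0, 0, 0, 4], [0, 0, -5, 0, 0, 0, 4], [2.8, -3.7, 0, 0, 0, 0, 4], [2.8, -3.7, 0, 0, 0, 0, 4], [2.8, -3.7, 0, 0, 0, 0, 4], [2.8, -3.7, 0, 0, 0, 0, 4], [2.8, -3.7, 0, 0, 0, 0, 4], [2.8, -3.7, 0, 0, 0, 0, 4], [2.8, -3.7, 0, 0, 0, 0, 4]])

```text
clock: 1.1
eef_pos: [0.2622, -0.2619, 0.3263]
tool_rot: [-0.0, 0.994, 0.113, 0.0]
wrist_force: [1.5, -0.5, -0.2]
width: 0.04
finger_force: 0.0
```

Request:
play_rows(steps=[[2.8, -3.7, 0, 0, 0, 0, 4], [2.8, -3.7, 0, 0, 0, 0, 4], [2.8, -3.7, 0, 0, 0, 0, 4], [2.8, -3.7, 0, 0, 0, 0, 4], [2.8, -3.7, 0, 0, 0, 0, 4], [2.8, -3.7, 0, 0, 0, 0, 4], [2.8, -3.7, 0, 0, 0, 0, 4], [2.8, -3.7, 0, 0, 0, 0, 4], [2.8, -3.7, 0, 0, 0, 0, 4], [2.8, -3.7, 0, 0, 0, 0, 4]])

```text
clock: 2.1
eef_pos: [0.4518, 0.1616, 0.3262]
tool_rot: [0.0, 0.994, 0.113, -0.0]
wrist_force: [1.3, -0.9, -0.3]
width: 0.0401
finger_force: 0.0
```

Request:
play_rows(steps=[[2.8, -3.7, 0, 0, 0, 0, 4], [2.8, -3.7, 0, 0, 0, 0, 4], [0, 0, 0, 0, 0, -0.14, 4], [0, 0, 0, 0, 0, -0.14, 4], [0, 0, 0, 0, 0, -0.14, 4], [0, 0, 0, 0, 0, -0.14, 4], [0, 0, 0, 0, 0, -0.14, 4], [0, 0, 0, 0, 0, -0.14, 4], [0, 0, 0, 0, 0, -0.14, 4], [0, 0, 0, 0, 0, -0.14, 4]])

```text
clock: 3.1
eef_pos: [0.4893, 0.2442, 0.326]
tool_rot: [-0.0, 0.78, 0.626, -0.001]
wrist_force: [-0.3, 0.6, 0.1]
width: 0.0401
finger_force: 0.0
```

Request:
play_rows(steps=[[0, 0, 0, 0, 0, -0.14, 4], [0, 0, 0, 0, 0, -0.14, 4], [0, 0, 0, 0, 0, -0.14, 4], [0, 0, 0, 0, 0, -0.14, 4], [0, 0, 0, 0, 0, -0.14, 4], [0, 0, 0, 0, 0, -0.14, 4], [0, 0, 0, 0, 0, -0.14, 4], [0, 0, 0, 0, 0, -0.14, 4], [0, 0, 0, 0, 0, -0.14, 4], [0, 0, 0, 0, 0, 0, 4]])

```text
clock: 4.1
eef_pos: [0.4893, 0.2442, 0.326]
tool_rot: [-0.0, 0.264, 0.964, -0.0]
wrist_force: [-0.2, 0.4, 0.2]
width: 0.0401
finger_force: 0.0
```

Request:
play_rows(steps=[[0.3, 2.7, 0, 0, 0, 0, 4], [0.3, 2.6, 0, 0, 0, 0, 4], [0, 0, 4, 0, 0, 0, 4], [0, 0, 4, 0, 0, 0, 4], [0, 0, 4, 0, 0, 0, 4], [0, 0, 4, 0, 0, 0, 4], [0, 0, 3, 0, 0, 0, 4], [0, 0, 2, 0, 0, 0, 4], [0, 0, 0.8, 0, 0, 0, 4], [0, 0, 0, 0, 0, 0, 4]])

```text
clock: 5.1
eef_pos: [0.5108, 0.2926, 0.1074]
tool_rot: [-0.001, 0.265, 0.964, -0.001]
wrist_force: [-0.6, 0.6, -0.1]
width: 0.04
finger_force: 0.0
```

Run:
```python
from h import *
s=arm.state();print(s['eef_pos'],s['wrist_force'])
f,W=cap('side'); cv2.imwrite('pics/s2.png',cv2.resize(f[190:290,110:250,::-1],(784,560),interpolation=cv2.INTER_CUBIC))
```

```text
[0.51076545 0.2926199  0.10742268] [-0.61844496  0.64625575 -0.07907461]
```

View pics/s2.png

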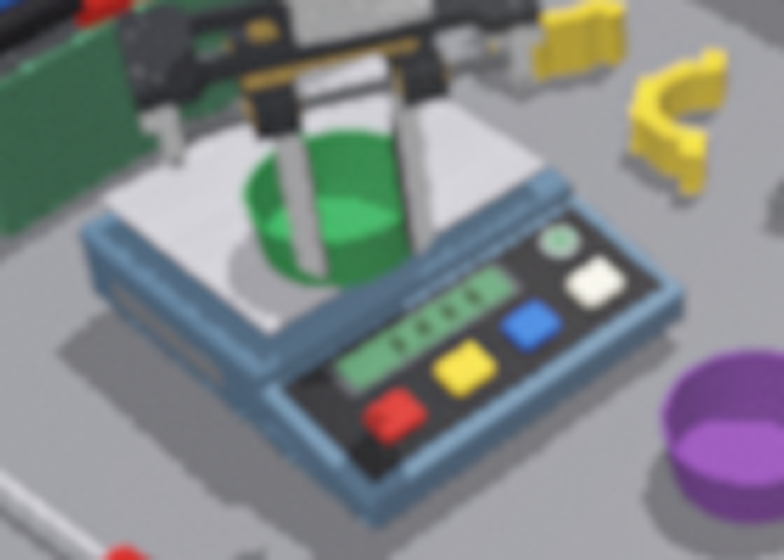

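The fingertips stand clear in front of the dish, at (315,270) and (415,245) in the crop, straddling the push line above the keypad. I'll push slowly.

Request:
play_rows(steps=[[-0.7, 0, 0, 0, 0, 0, 4], [-0.7, 0, 0, 0, 0, 0, 4], [-0.3, 0, 0, 0, 0, 0, 4], [-0.3, 0, 0, 0, 0, 0, 4], [-0.3, 0, 0, 0, 0, 0, 4], [-0.3, 0, 0, 0, 0, 0, 4], [-0.3, 0, 0, 0, 0, 0, 4], [-0.3, 0, 0, 0, 0, 0, 4], [-0.3, 0, 0, 0, 0, 0, 4], [-0.3, 0, 0, 0, 0, 0, 4]])

```text
clock: 6.15
eef_pos: [0.5443, 0.2735, 0.1085]
tool_rot: [0.0, 0.264, 0.964, -0.0]
wrist_force: [-0.5, 1.1, -0.3]
width: 0.0399
finger_force: 0.0
```

Request:
play_rows(steps=[[-0.3, 0, 0, 0, 0, 0, 4], [-0.3, 0, 0, 0, 0, 0, 4], [-0.3, 0, 0, 0, 0, 0, 4], [-0.3, 0, 0, 0, 0, 0, 4], [-0.3, 0, 0, 0, 0, 0, 4], [-0.3, 0, 0, 0, 0, 0, 4], [-0.3, 0, 0, 0, 0, 0, 4], [-0.3, 0, 0, 0, 0, 0, 4], [0, 0, 0, 0, 0, 0, 4], [0, 0, 0, 0, 0, 0, 4]])

```text
clock: 7.15
eef_pos: [0.5648, 0.2613, 0.1085]
tool_rot: [-0.0, 0.264, 0.964, -0.0]
wrist_force: [-0.3, -0.1, -0.7]
width: 0.04
finger_force: 0.0
```

```bash
cat > d.py <<'E'
from h import *
for n in('side','top'):
    f,W=cap(n)
    hsv=cv2.cvtColor(f,cv2.COLOR_RGB2HSV); H,S,V=[hsv[...,i].astype(int) for i in range(3)]
    r=(W[...,0]>.5)&(W[...,0]<.72)&(W[...,1]>.14)&(W[...,1]<.32)&(W[...,2]>.075)&(W[...,2]<.12)&(H>50)&(H<85)&(S>140)
    P=W[r]; fl=P[P[:,2]<.086]; rim=P[P[:,2]>.1]
    print(n,len(P),'floor',len(fl),fl[:,:2].mean(0) if len(fl) else '','enc',[cv2.minEnclosingCircle(q[:,:2].astype(np.float32)*1000) for q in(fl,rim) if len(q)>3])
    g=f[:,:,::-1]; cv2.imwrite(f'pics/{n}_last.png',cv2.resize(g[190:290,110:250] if n=='side' else g[110:210,140:280],(784,560),interpolation=cv2.INTER_CUBIC))
E
python3 d.py
```

```text
side 474 floor 195 [0.59012666 0.24224279] enc [((576.692626953125, 254.63681030273438), 42.78477096557617), ((573.826416015625, 254.1878204345703), 47.050838470458984)]
top 30 floor 7 [0.5967959  0.23637403] enc [((578.0885620117188, 255.87831115722656), 39.31045150756836), ((575.7742309570312, 255.22677612304688), 44.7747802734375)]
```

View pics/side_last.png

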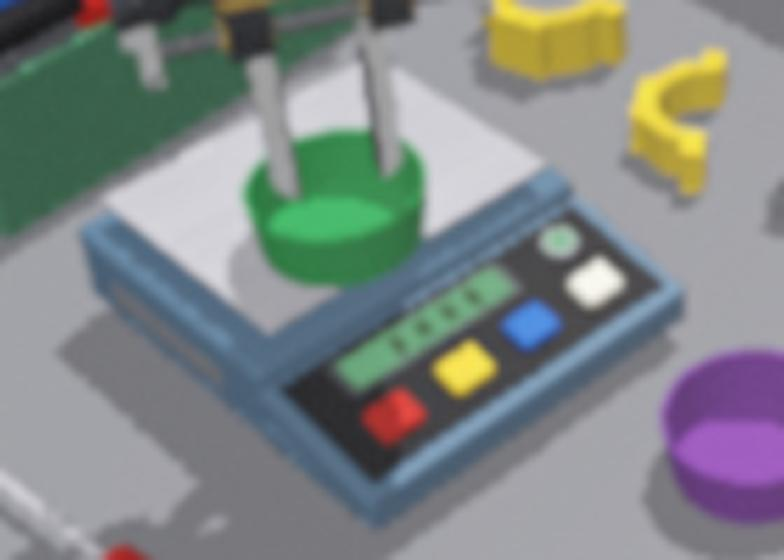

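Run:
```python
from h import *
s=arm.state();print(s['eef_pos'],s['wrist_force'],s['joints'])
f,W=cap('side')
c=arm.camera('side')
for a,b in((161,222),(160,218),(158,210),(179,219),(178,215),(176,205)):
    print(a,b,f[b,a],W[b,a].round(4))
p=s['eef_pos']; y=np.array([.509,.861,0]); 
for k in(-1,1):
  for h in(.014,0):
    q=p+k*.026*y-[0,0,h]; print(cv2.projectPoints(q[None],c['rvec'],c['tvec'],c['camera_matrix'],None)[0].ravel())
```

```text
[0.56465899 0.26139241 0.10848714] [-0.66129669  0.59323597  0.08507926] [ 3.21788040e-01  3.96124829e-01  1.52169540e+00 -1.40703305e-05
  1.22396397e+00 -7.14233670e-01]
161 222 [157 156 158] [0.5651 0.2903 0.1423]
160 218 [158 157 159] [0.5713 0.2867 0.1509]
158 210 [159 159 161] [0.5702 0.2893 0.1801]
179 219 [152 154 154] [0.5416 0.2468 0.1363]
178 215 [142 141 144] [0.5458 0.2448 0.1471]
176 205 [129 130 131] [0.5459 0.2466 0.1823]
[180.25538568 227.90336907]
[179.70016064 224.08406695]
[162.10197004 232.42958633]
[161.40091548 228.58641101]
```

Run:
```python
from h import *
f,W=cap('side')
for u in(160,161,162,179,180):
    print(u,[(v,tuple(int(x) for x in f[v,u]),*W[v,u].round(3)) for v in range(220,229)])
```

```text
160 [(220, (160, 160, 162), np.float64(0.568), np.float64(0.29), np.float64(0.147)), (221, (160, 159, 161), np.float64(0.569), np.float64(0.29), np.float64(0.144)), (222, (158, 159, 160), np.float64(0.568), np.float64(0.291), np.float64(0.142)), (223, (150, 155, 152), np.float64(0.57), np.float64(0.291), np.float64(0.137)), (224, (122, 142, 128), np.float64(0.62), np.float64(0.256), np.float64(0.086)), (225, (79, 128, 91), np.float64(0.616), np.float64(0.26), np.float64(0.087)), (226, (56, 137, 79), np.float64(0.615), np.float64(0.26), np.float64(0.084)), (227, (61, 163, 92), np.float64(0.614), np.float64(0.262), np.float64(0.082)), (228, (69, 182, 106), np.float64(0.61), np.float64(0.265), np.float64(0.083))]
161 [(220, (156, 155, 157), np.float64(0.569), np.float64(0.286), np.float64(0.144)), (221, (156, 156, 158), np.float64(0.569), np.float64(0.287), np.float64(0.142)), (222, (157, 157, 159), np.float64(0.566), np.float64(0.29), np.float64(0.142)), (223, (154, 155, 155), np.float64(0.568), np.float64(0.289), np.float64(0.136)), (224, (136, 147, 140), np.float64(0.617), np.float64
[... 1809 characters left out ...]
8, 147, 124), np.float64(0.58), np.float64(0.212), np.float64(0.093)), (221, (84, 140, 98), np.float64(0.581), np.float64(0.213), np.float64(0.089)), (222, (62, 137, 81), np.float64(0.58), np.float64(0.213), np.float64(0.086)), (223, (60, 140, 81), np.float64(0.581), np.float64(0.213), np.float64(0.082)), (224, (62, 143, 83), np.float64(0.576), np.float64(0.218), np.float64(0.083)), (225, (59, 142, 81), np.float64(0.574), np.float64(0.22), np.float64(0.082)), (226, (60, 142, 82), np.float64(0.569), np.float64(0.225), np.float64(0.084)), (227, (61, 146, 85), np.float64(0.566), np.float64(0.228), np.float64(0.083)), (228, (62, 148, 86), np.float64(0.533), np.float64(0.255), np.float64(0.113))]
```

The depth readings put the fingertips at z≈0.129, above the rim, with the reported TCP at 0.1085. They are about 34 mm higher than the data says, so they passed over the dish and it hasn't moved. The 34 mm looks like a constant height offset. I'll back out and lower by that amount, then verify with the camera.

Request:
play_rows(steps=[[2, 0, 0, 0, 0, 0, 4], [3, 0, 0, 0, 0, 0, 4], [1.5, 0, 0, 0, 0, 0, 4], [0, 0, 0, 0, 0, 0, 4], [0, 0, 1, 0, 0, 0, 4], [0, 0, 1, 0, 0, 0, 4], [0, 0, 1, 0, 0, 0, 4], [0, 0, 0.2, 0, 0, 0, 4], [0, 0, 0, 0, 0, 0, 4], [0, 0, 0, 0, 0, 0, 4]])

```text
clock: 8.4
eef_pos: [0.5092, 0.2943, 0.0764]
tool_rot: [-0.0, 0.264, 0.964, -0.0]
wrist_force: [-0.3, 0.1, 0.4]
width: 0.0402
finger_force: 0.0
```

```bash
cat > t.py <<'E'
from h import *
s=arm.state();p=s['eef_pos'];print(p,s['wrist_force'].round(2))
f,W=cap('side')
S=cv2.cvtColor(f,cv2.COLOR_RGB2HSV)[...,1]
m=(np.hypot(W[...,0]-p[0],W[...,1]-p[1])<.05)&(W[...,2]>.085)&(W[...,2]<.2)&(S<50)
m&=~((abs(W[...,2]-.078)<.008))
n,l,st,c=cv2.connectedComponentsWithStats(m.astype(np.uint8))
for i in range(1,n):
    if st[i,4]<15: continue
    P=W[l==i]; q=P[P[:,2]<np.percentile(P[:,2],40)]
    print(st[i],'minz',np.sort(P[:,2])[:4].round(4),'lower mean',q.mean(0).round(4))
cv2.imwrite('pics/side_last.png',cv2.resize(f[190:290,110:250,::-1],(784,560),interpolation=cv2.INTER_CUBIC))
E
python3 t.py
```

```text
[0.50923386 0.29433232 0.07639058] [-0.33  0.12  0.43]
[181 216   9  28 142] minz [0.0975 0.0979 0.0992 0.1013] lower mean [0.4889 0.2759 0.1182]
[161 224   9  25 114] minz [0.0984 0.0995 0.0997 0.1014] lower mean [0.5144 0.3204 0.1162]
```

View pics/side_last.png

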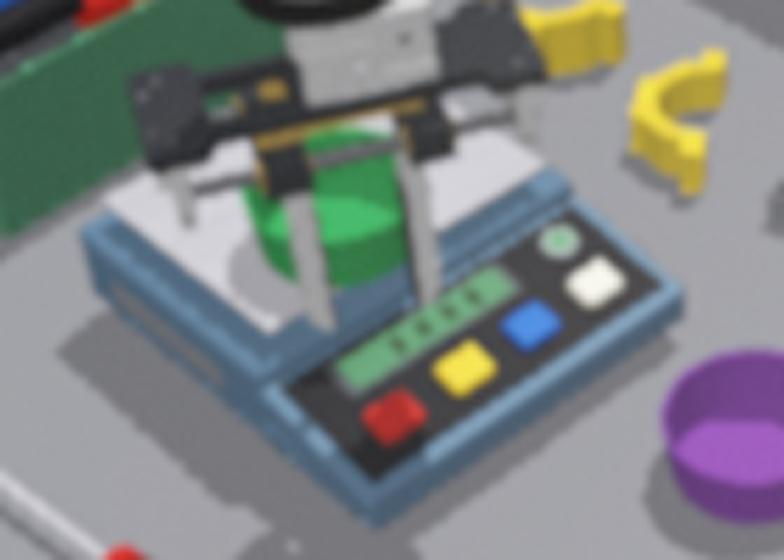

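Both tips now measure about 0.097 in height. They stand in front of the dish at (320,325) and (428,298) in the crop, clear of the keypad, and their xy agrees with the TCP. Pushing now.

Request:
play_rows(steps=[[-0.8, 0.1, 0.2, 0, 0, 0, 4], [-0.8, 0, 0, 0, 0, 0, 4], [-0.4, 0, 0, 0, 0, 0, 4], [-0.3, 0, 0, 0, 0, 0, 4], [-0.3, 0, 0, 0, 0, 0, 4], [-0.3, 0, 0, 0, 0, 0, 4], [-0.3, 0, 0, 0, 0, 0, 4], [-0.3, 0, 0, 0, 0, 0, 4], [-0.3, 0, 0, 0, 0, 0, 4], [0, 0, 0, 0, 0, 0, 4]])

```text
clock: 9.45
eef_pos: [0.5425, 0.2758, 0.0745]
tool_rot: [0.0, 0.264, 0.964, -0.0]
wrist_force: [-0.0, 0.8, -0.5]
width: 0.04
finger_force: 0.0
```

```bash
python3 t.py; python3 d.py
```

```text
[0.54252433 0.2758074  0.07450356] [-0.01  0.79 -0.49]
[178 209   8  27 132] minz [0.0879 0.0943 0.0984 0.0996] lower mean [0.5224 0.2566 0.1148]
[157 215  10  25 116] minz [0.0861 0.0921 0.0962 0.0973] lower mean [0.5514 0.3011 0.1132]
side 348 floor 125 [0.59710177 0.23451288] enc [((585.8890380859375, 248.0713653564453), 42.706138610839844), ((582.8582153320312, 247.07969665527344), 49.96021270751953)]
top 261 floor 188 [0.60055119 0.24244045] enc [((593.652099609375, 250.2915496826172), 37.16128158569336), ((592.207275390625, 247.3718719482422), 44.08116149902344)]
```

The dish is moving as predicted, with its centre at about (0.586, 0.249). About 39 mm remain.

Request:
play_rows(steps=[[-0.4, 0, 0, 0, 0, 0, 4], [-0.4, 0, 0, 0, 0, 0, 4], [-0.4, 0, 0, 0, 0, 0, 4], [-0.4, 0, 0, 0, 0, 0, 4], [-0.4, 0, 0, 0, 0, 0, 4], [-0.4, 0, 0, 0, 0, 0, 4], [-0.4, 0, 0, 0, 0, 0, 4], [-0.3, 0, 0, 0, 0, 0, 4], [-0.2, 0, 0, 0, 0, 0, 4], [-0.2, 0, 0, 0, 0, 0, 4]])

```text
clock: 10.6
eef_pos: [0.5722, 0.258, 0.0745]
tool_rot: [-0.0, 0.264, 0.964, -0.0]
wrist_force: [-0.2, 0.2, -0.3]
width: 0.0402
finger_force: 0.3
```

Request:
play_rows(steps=[[-0.2, 0, 0, 0, 0, 0, 4], [-0.1, 0, 0, 0, 0, 0, 4], [0, 0, 0, 0, 0, 0, 4], [0, 0, 0, 0, 0, 0, 4], [1, 0, 0, 0, 0, 0, 4], [2, 0, 0, 0, 0, 0, 4], [3, 0, 0, 0, 0, 0, 4], [0, 0, -2, 0, 0, 0, 4], [0, 0, -4, 0, 0, 0, 4], [0, 0, 0, 0, 0, 0, 4]])

```text
clock: 11.6
eef_pos: [0.5246, 0.2897, 0.1397]
tool_rot: [0.004, 0.263, 0.965, 0.003]
wrist_force: [0.9, 0.6, 0.7]
width: 0.0402
finger_force: 0.0
```

```bash
python3 d.py
```

```text
side 344 floor 111 [0.6297042  0.21313604] enc [((618.8522338867188, 229.89894104003906), 41.16271209716797), ((615.908935546875, 229.9676513671875), 47.69062805175781)]
top 510 floor 355 [0.62170853 0.23538672] enc [((620.12548828125, 234.13401794433594), 39.93587875366211), ((617.8500366210938, 233.05030822753906), 44.633338928222656)]
```

View pics/side_last.png

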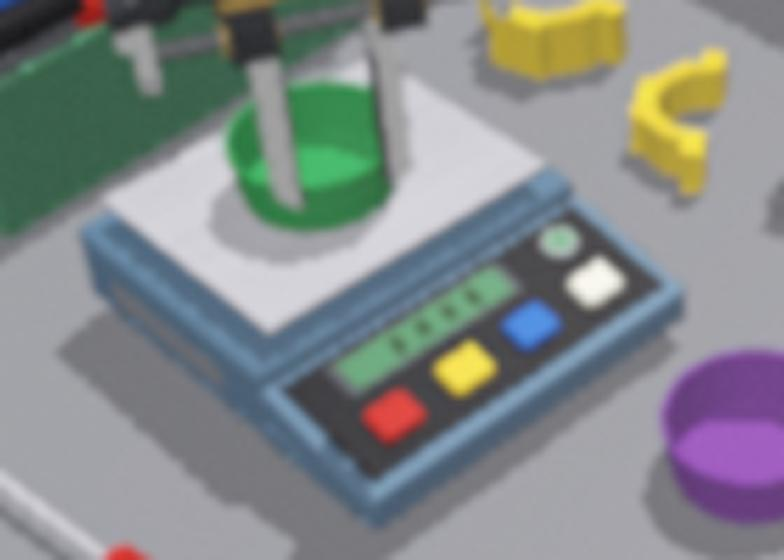

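The dish now stands in the middle of the pan at about (0.618, 0.231), with the pan's middle at (0.620, 0.230). It is flat, and the fingers are clear of it above. Next I'll close the fingers, square up to the keypad, tilt 12° and hover over the blue key.

Request:
play_rows(newtons=5, steps=[[0, 0, -1, 0, 0, -0.142, 4], [0, 0, 0, 0, 0, -0.142, 2], [0, 0, 0, 0, 0, -0.142, 0], [1.2, -2.4, 0, 0, 0, 0, 0], [1.2, -2.4, 0, 0, 0, 0, 0], [1.3, -2.4, 0, 0, 0, 0, 0], [0, 0, 0, 0, -0.105, 0, 0], [0, 0, 0, 0, -0.104, 0, 0], [0, 0, 0, 0, 0, 0, 0], [0, 0, 0, 0, 0, 0, 0]])

```text
clock: 12.7
eef_pos: [0.4774, 0.2199, 0.1439]
tool_rot: [0.103, 0.053, 0.993, -0.006]
wrist_force: [1.1, 0.2, 0.0]
width: 0.0004
finger_force: 0.0
```

```bash
cat > t2.py <<'E'
from h import *
from scipy.spatial.transform import Rotation as Ro
s=arm.state();p=s['eef_pos'];q=s['tool_rot'];R=Ro.from_quat(q[[1,2,3,0]]).as_matrix();print(p,s['wrist_force'].round(2),'w',s['width']);print(R.round(3))
key=np.array([.481,.222,.047])
for n in('side','top'):
    f,W=cap(n); L=(W-p)@R  # tool frame
    S=cv2.cvtColor(f,cv2.COLOR_RGB2HSV)[...,1]
    m=(abs(L[...,0])<.03)&(abs(L[...,1])<.03)&(L[...,2]>-.07)&(L[...,2]<.03)&(S<60)&(W[...,2]>.06)
    P=L[m]
    if len(P)<5: print(n,len(P)); continue
    print(n,len(P),'tool-frame max z',np.sort(P[:,2])[-5:].round(4),'xy range',np.percentile(P[:,:2],[3,50,97],axis=0).round(4).tolist())
    if n=='side': cv2.imwrite('pics/side_last.png',cv2.resize(f[190:290,110:250,::-1],(784,560),interpolation=cv2.INTER_CUBIC))
print('key in tool frame',((key-p)@R).round(4))
E
python3 t2.py
```

```text
[0.47742904 0.21992092 0.14394682] [1.14 0.2  0.04] w 0.0004270272902453574
[[-0.973  0.107  0.204]
 [ 0.105  0.994 -0.023]
 [-0.205 -0.001 -0.979]]
side 130 tool-frame max z [-0.0262 -0.0256 -0.0228 -0.0201 -0.0188] xy range [[-0.0055, -0.012], [0.0097, 0.0058], [0.0124, 0.0121]]
top 0
key in tool frame [0.0166 0.0025 0.0956]
```

View pics/side_last.png

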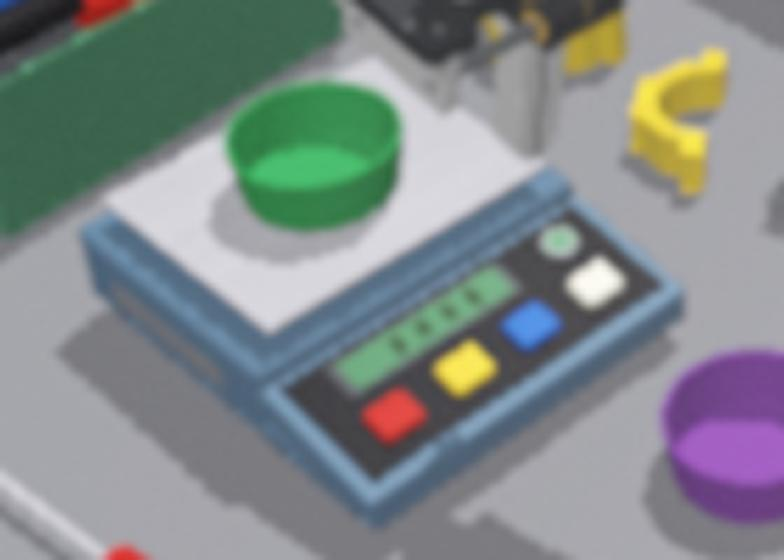

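The closed fingertips measure 21 mm behind the reported TCP, centred in y to within 1 mm. The key lies 1.5 cm along tool x and about 11.7 cm along tool z. I'll come down to about 2.5 cm above it and look again.

Request:
play_rows(steps=[[1.4, 0.25, 0, 0, 0, 0, 0], [0, 0, 3, 0, 0, 0, 0], [0, 0, 3, 0, 0, 0, 0], [0, 0, 2, 0, 0, 0, 0], [0, 0, 1, 0, 0, 0, 0], [0, 0, 0, 0, 0, 0, 0], [0, 0, 0, 0, 0, 0, 0]])

```text
clock: 13.5
eef_pos: [0.4842, 0.2219, 0.054]
tool_rot: [0.104, 0.054, 0.993, -0.006]
wrist_force: [0.0, 0.1, 0.5]
width: 0.0002
finger_force: 0.0
```

```bash
python3 t2.py
```

```text
[0.48422319 0.22186621 0.05399652] [0.02 0.12 0.52] w 0.0002472681735644402
[[-0.972  0.109  0.207]
 [ 0.106  0.994 -0.022]
 [-0.208  0.    -0.978]]
side 111 tool-frame max z [-0.0284 -0.0256 -0.0234 -0.0226 -0.0218] xy range [[-0.0068, -0.0117], [0.0098, 0.0067], [0.0119, 0.012]]
top 0
key in tool frame [ 0.0046 -0.0002  0.0062]
```

View pics/side_last.png

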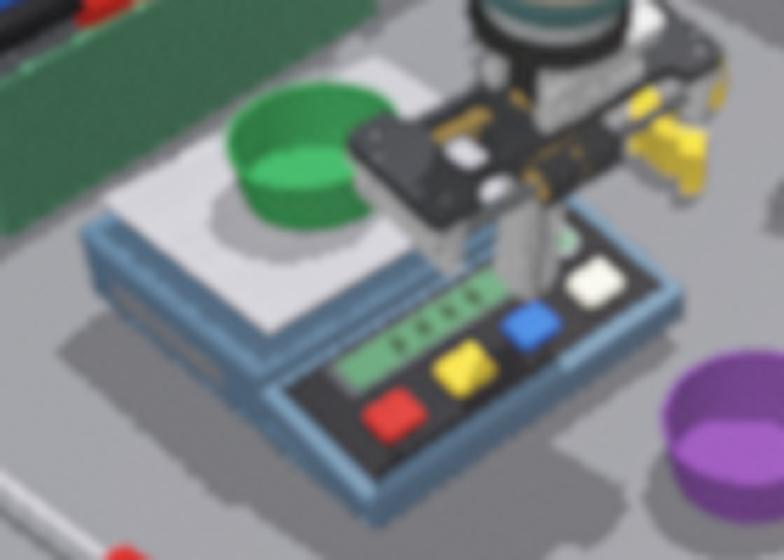

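The tip is right above the blue key, which sits at (530,325) in the crop with a gap of about 27 mm. Before pressing I'll check how far the outer knuckle at (448,262) clears the keypad and the other keys.

Run:
```python
from h import *
from scipy.spatial.transform import Rotation as Ro
s=arm.state();p=s['eef_pos'];q=s['tool_rot'];R=Ro.from_quat(q[[1,2,3,0]]).as_matrix()
f,W=cap('side'); L=(W-p)@R
m=(abs(L[...,0])<.06)&(abs(L[...,1])>.02)&(abs(L[...,1])<.1)&(L[...,2]<-.025)&(W[...,2]>.066)
m[:,:172]=0
P=L[m];Q=W[m];i=np.argsort(-P[:,2])[:8]; print(np.c_[P[i],Q[i]].round(3))
for u,v in((190,236),(190,233),(188,230)): print(f[v,u],L[v,u].round(3),W[v,u].round(3))
```

```text
[[ 0.004  0.021 -0.114  0.459  0.246  0.165]
 [ 0.002  0.023 -0.116  0.461  0.247  0.168]
 [ 0.004  0.021 -0.116  0.459  0.246  0.168]
 [ 0.009  0.022 -0.118  0.454  0.247  0.168]
 [ 0.021  0.078 -0.118  0.448  0.304  0.166]
 [ 0.017  0.078 -0.118  0.452  0.304  0.167]
 [ 0.024 -0.075 -0.118  0.428  0.152  0.165]
 [ 0.034 -0.081 -0.118  0.418  0.147  0.163]]
[152 151 152] [ 0.034  0.08  -0.128] [0.433 0.308 0.172]
[147 147 148] [ 0.033  0.08  -0.138] [0.432 0.308 0.183]
[71 72 74] [ 0.031  0.085 -0.151] [0.432 0.313 0.196]
```

The knuckles are about 95 mm above the tip, so there is ample clearance. Descending.

Request:
play_rows(steps=[[0.2, 0, 0.8, 0, 0, 0, 0], [0, 0, 0.8, 0, 0, 0, 0], [0, 0, 0.4, 0, 0, 0, 0], [0, 0, 0.2, 0, 0, 0, 0], [0, 0, 0.1, 0, 0, 0, 0], [0, 0, 0, 0, 0, 0, 0], [0, 0, 0, 0, 0, 0, 0]])

```text
clock: 14.35
eef_pos: [0.4867, 0.2213, 0.0308]
tool_rot: [0.104, 0.054, 0.993, -0.006]
wrist_force: [0.3, -0.0, -0.1]
width: 0.0002
finger_force: 0.0
```

Request:
play_rows(steps=[[0, 0, 0.1, 0, 0, 0, 0], [0, 0, 0.1, 0, 0, 0, 0], [0, 0, 0, 0, 0, 0, 0]])

```text
clock: 14.65
eef_pos: [0.4872, 0.2213, 0.0289]
tool_rot: [0.104, 0.054, 0.993, -0.006]
wrist_force: [0.2, -1.2, 2.0]
width: 0.0004
finger_force: 0.7
```

Request:
play_rows(steps=[[0, 0, 0.1, 0, 0, 0, 0], [0, 0, 0.1, 0, 0, 0, 0], [0, 0, 0, 0, 0, 0, 0]])

```text
clock: 14.95
eef_pos: [0.4876, 0.2213, 0.0269]
tool_rot: [0.104, 0.054, 0.993, -0.006]
wrist_force: [-0.6, 0.2, 3.7]
width: 0.0004
finger_force: 1.6
```

Request:
play_rows(steps=[[0, 0, 0.1, 0, 0, 0, 0], [0, 0, 0, 0, 0, 0, 0]])

```text
clock: 15.15
eef_pos: [0.4879, 0.2213, 0.0259]
tool_rot: [0.104, 0.054, 0.993, -0.006]
wrist_force: [-0.5, -0.4, 3.9]
width: 0.0007
finger_force: 2.1
```

Request:
play_rows(steps=[[0, 0, 0.1, 0, 0, 0, 0], [0, 0, 0, 0, 0, 0, 0]])

```text
clock: 15.35
eef_pos: [0.488, 0.2213, 0.0252]
tool_rot: [0.104, 0.054, 0.993, -0.006]
wrist_force: [-1.7, -0.4, 5.6]
width: 0.0
finger_force: 3.2
```

Request:
play_rows(steps=[[0, 0, 0.05, 0, 0, 0, 0], [0, 0, 0, 0, 0, 0, 0]])

```text
clock: 15.55
eef_pos: [0.488, 0.2212, 0.0251]
tool_rot: [0.105, 0.054, 0.993, -0.006]
wrist_force: [-3.6, -0.7, 9.8]
width: 0.0003
finger_force: 5.0
```

Request:
play_rows(steps=[[0, 0, -0.3, 0, 0, 0, 0], [0, 0, -0.5, 0, 0, 0, 0], [0, 0, -2, 0, 0, 0, 0], [0, 0, -4, 0, 0, 0, 0], [0, 0, -4, 0, 0, 0, 0], [0, 0, -4, 0, 0, 0, 0], [0, 0, 0, 0, 0, 0, 0], [0, 0, 0, 0, 0, 0, 0], [0, 0, 0, 0, 0, 0, 0]])

```text
clock: 16.45
eef_pos: [0.4562, 0.2239, 0.1674]
tool_rot: [0.103, 0.054, 0.993, -0.006]
wrist_force: [-0.6, 0.6, -0.7]
width: 0.0004
finger_force: 0.0
```

```bash
python3 d.py; python3 t2.py
```

```text
side 538 floor 169 [0.63336227 0.2197821 ] enc [((618.294189453125, 230.56146240234375), 42.16428756713867), ((615.325439453125, 233.0137939453125), 48.04363250732422)]
top 509 floor 353 [0.62153747 0.23437735] enc [((621.3837890625, 234.17076110839844), 40.066680908203125), ((618.0419921875, 232.34259033203125), 45.37112045288086)]
[0.45627468 0.22386731 0.16703595] [-0.24 -0.18 -0.26] w 0.0006189905868812739
[[-0.973  0.109  0.203]
 [ 0.106  0.994 -0.024]
 [-0.204 -0.002 -0.979]]
side 139 tool-frame max z [-0.026  -0.0253 -0.025  -0.0231 -0.0225] xy range [[-0.0065, -0.0115], [0.0097, 0.0075], [0.0118, 0.012]]
top 0
key in tool frame [0.0002 0.0011 0.1226]
```

View pics/side_last.png

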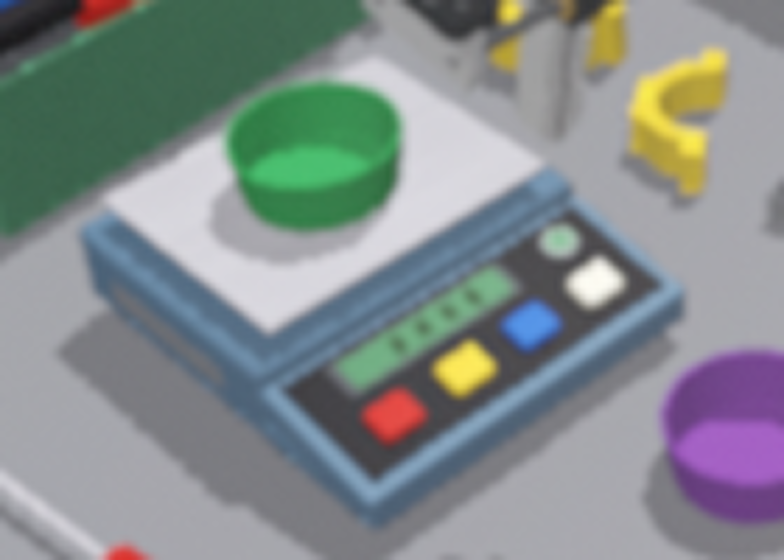

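The dish is centred and flat at (315,155) in the crop, the blue key at (530,325) is up again, and the arm is well clear. The key bottomed out at about 10 N. Handing in.

```bash
python3 -c "
from station import arm
print(arm.job_done())"
```

```text
the job is handed in; nothing more can be done
None
```

The job is handed in, with no verdict shown: the camera puts the empty dish within about 5 mm of its pan's middle, I pressed the blue tare key right down (about 10 N) and it came back up, and I did not touch the other keys, the other scale or anything else on the bench.

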